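# Back the tile turntable up one notch

### The arm

A 6-joint arm with a two-finger parallel gripper is mounted at the origin on the work surface. World frame = base frame: x ahead of the robot, y to its left, z up, the work surface at z = 0. Lengths are in m, angles in rad, forces in N, time in s.
With the tool pointing down it reaches from about 0.425 to 0.95 m from the base axis. Payload 3.5 kg.
Tool frame: the origin (TCP) lies between the finger pads; the fingertips stand 17 mm ahead of it and the grasp point (between the pads) lies 2 mm behind it; z points along the fingers, y is the direction in which the jaws open and shut (so a half turn about z gives the same grasp; the last joint's range is limited). The gripper opens to 85 mm and grips with 20 to 120 N. Pads are 22 mm wide; open, the fingers measure 114 mm over their backs; the gripper's body (76 mm by 85 mm) begins 54 mm behind the grasp point. The pads swing forward as they close: fully open they stand 13 mm farther back than shut.
Start: joints at [-1.4, 0.286, 1.577, -0, 1.279, -0.15], TCP at [0.213, -0.641, 0.248] pointing down, gripper open.
Joint ranges: [-2.77, 2.77], [-0.9, 2.22], [0.21, 2.48], [-1.53, 4.67], [0.24, 2.81], [-2.84, 2.84]. Speed limits (rad/s): [2.79, 2.79, 3.14, 3.14, 3.14, 3.14].

### API

Orientations are given as a unit quaternion [x, y, z, w].
In Python, from plant import ctrl gives the robot as it stands.
- The arm moves only by the tool carry_out, never from a script. Its argument "commands" is a list of rows, each an object with "delta_pos": the shift along the tool's x, y, z in m, a list of three; "delta_rot": the turn, a rotation vector about the tool's x, y, z in rad, a list of three; "claw": the opening in per cent of the stroke, from 0 (shut) to 100 (fully open). A call has 1 to 8 rows; each row is the pose to reach, as a shift and turn from the pose measured when the call began, along the tool's axes at that moment; what a row does not reach only later rows make up. A row lasts 1/12 s, in which the tool goes at most 41.7 mm and 7.16 degrees, less where a joint would pass 70% of its speed; a pose out of reach is approached as far as the arm can. A call with a gripper value outside its range is refused whole. The fingers move at their own pace and stop on an object; "force" is the grip in N (left out, the last holds). Time passes only in rows, so rows that repeat a pose let the fingers close. It gives the time, the measured TCP pose, the force and the opening at its end, in the units of the state.
- ctrl.get_state(): the state, without advancing time (a new reading comes with each control period).
- ctrl.read_camera(name): name is "side" or "top"; returns (picture, depth): 420x560x3 uint8, red, green, blue; 420x560 float32, m along the optical axis (not along the pixel's ray), 0 where there is no reading.
- ctrl.camera_info(name): a dict with "fx", "fy", "cx", "cy" (pixels), "rvec" (rotation vector, rad) and "tvec" (3), from world to camera coordinates, as OpenCV has them. Camera axes: x right, y down, z forward; pixel columns grow to the right and rows downward; lengths in m; the calibration is good to about 2 mm. A picture is of the moment at which its call begins. camera_info takes no time and is no camera call.
- ctrl.sign_off(): hands the job in, once; it reports no verdict.
The state is a dict: "time": time; "qpos": joint angles; "dq": joint speeds; "joint_efforts": joint torques, N m; "eef_pos": TCP position; "tcp_rot": TCP orientation; "contact_force": force on the tool from outside, world axes, zero at the start; "wrist_torque": the same for the moment, N m; "opening": opening from 0.0 (shut) to 1.0 (fully open).
Only numpy, scipy, OpenCV 4.12 (cv2) and the standard library are available. Lean on these libraries where they do the work, as an engineer would, in place of code of your own. Each camera call takes 0.05 s, during which the arm holds its last target.

### The job

The decorator's ratchet turntable has been advanced one notch too far. Working only with light fingertip pushes on the pawl's crossbar and the turntable's pegs, lift the pawl out and tip it back until it stays open, turn the turntable clockwise (seen from above) by exactly one notch, then tip the pawl down again so that it drops fully into that next notch. Leave the tile lying on the turntable and do not pick up or disturb anything else.

Things in the scene. Friction and masses are not known exactly. Their poses are not given: they have to be found in the camera images.
- stand: Fixed grey stand of the turntable, 0 to 12 mm high, carrying the wheel and the pawl. Origin on the table at the turntable's axis; z is up and +y points from the axis to the pawl, hinged 150 mm out. The pawl's bracket (34 mm wide) is at most 33 mm high and reaches 171 mm out, its foot (60 mm wide) 185 mm.
- wheel_top (a point): Centre of the top face of the flat aluminium ratchet wheel, 45 mm above the table. The wheel lies level, 20 mm thick, 224 mm across its ten saw teeth; notches are 36 degrees apart and reach in to 98 mm radius.
- wheel (a joint): Turn of the wheel, rad, positive anticlockwise from above; 0 = pawl in the middle of the first notch. One notch is 0.628: the next one clockwise is centred at -0.628. The pawl goes fully down within 0.14 of a notch's middle. Pawl down: blocked clockwise, clicks on anticlockwise. Pawl open: turns both ways against light friction (0.08 N m) and stays where left.
- pawl (a joint): Swing of the pawl about its level hinge, rad: 0 = fully down in a notch, 1.12 = tipped back away from the wheel onto its stop. Its nose clears the teeth above about 0.45. By its weight it falls into the wheel when let go below about 0.65 and rests open when let go above about 0.95. Moving it takes 1 to 3 N at the crossbar.
- pawl_bar (a point): Middle of the crossbar on the pawl's free end, a level rod 12 mm thick, 40 mm long, parallel to the stand's x, 82 mm from the hinge. Pawl down: 105 mm from the turntable's axis, 88 mm above the table. Pawl open: 192 mm from the axis, 90 mm high. Push it outward (a little up) from the wheel's side to open, inward from the outer side to close.
- pawl_hinge (a point): Fixed hinge line of the pawl, on the stand's +y side: 150 mm from the turntable's axis, 20 mm above the table.
- peg0 (a point): Centre of the top of one of three upright steel pegs on the wheel, 12 mm thick, 80 mm from the axis, standing 40 mm out of the wheel's top face (top 85 mm above the table). At wheel angle 0 this one is 70 degrees anticlockwise of the pawl.
- peg1 (a point): Like peg0, the peg 50 degrees clockwise of the pawl at wheel angle 0.
- peg2 (a point): Like peg0, the peg 170 degrees clockwise of the pawl (nearly opposite to it) at wheel angle 0.
- tile: Loose white glazed square tile with a line rosette, 90 x 90 x 9 mm, 0.16 kg, lying in the middle of the wheel (its top 54 mm above the table) and held by friction only. Origin at the centre of its underside. It must stay there.
- cup_a: Bystander: small white paint cup, 48 mm wide, 42 mm high, on the table beside the pawl. Origin under its centre.
- cup_b: Bystander: small terracotta paint cup, 48 mm wide, 42 mm high, on the table on the other side of the pawl. Origin under its centre.
- bottle: Bystander: amber bottle, 38 mm wide, 85 mm high. Origin under its centre.
- bowl: Bystander: blue bowl, 100 mm wide, 45 mm high. Origin under its centre.
- brush: Bystander: brush lying on the table, 170 mm long along its x axis.
- jar: Bystander: white jar, 76 mm wide, with brushes up to 180 mm high. Origin under its centre.
- tile_stack: Bystander: stack of five tiles, 100 x 100 x 45 mm. Origin under its centre.
Things that resemble listed ones, but are neither listed nor needed, are in the scene too. What is meant by the tile is not green, and is the larger of those in its own colour.

How it is judged:
By the outcome, as a careful person would: the job done as asked, in the order asked, and still so for the second after the job is handed in, with the robot touching nothing.
It also fails if it takes over 67 s, if anything falls off the work surface, if the arm or the gripper's body presses on something with over 40 N, if the wrist force passes 120 N, or if a joint passes its speed limit or range.

## Working session

There is one attempt and no reset: what is moved stays moved. The work goes in short steps, Python scripts to look and compute and a tool call to move; the robot and the scene stay as the last step left them, time stands still between calls to the robot, and variables do not carry over. Pictures are saved under pics/ and viewed, and the job is handed in when it is done.

Besides the shell and the picture viewer there is one more tool, called after ">>>" by a JSON object that holds its "op" and its "data". carry_out: Moves the arm, as the interface text tells. Its arguments: {"type":"object","properties":{"commands":{"type":"array"},"force":{"type":"number"}},"required":["commands"]}

```bash
mkdir -p pics
cat > h.py <<'E'
import numpy as np,cv2
from plant import ctrl
from scipy.spatial.transform import Rotation as R
def cam(n):
    i=ctrl.camera_info(n);K=np.array([[i['fx'],0,i['cx']],[0,i['fy'],i['cy']],[0,0,1]]);Rm=cv2.Rodrigues(np.array(i['rvec'],float))[0];return K,Rm,np.array(i['tvec'],float)
def shot(n,f):
    im,d=ctrl.read_camera(n);cv2.imwrite('pics/'+f+'.png',im[:,:,::-1]);np.savez('pics/'+f+'.npz',im=im,d=d);return im,d
def cloud(n,d):
    K,Rm,t=cam(n);v,u=np.mgrid[:d.shape[0],:d.shape[1]]
    c=np.stack([(u-K[0,2])/K[0,0]*d,(v-K[1,2])/K[1,1]*d,d],-1);return (c-t)@Rm
def proj(n,p):
    K,Rm,t=cam(n);c=np.asarray(p)@Rm.T+t;return (c@K.T)[...,:2]/c[...,2:]
E
python3 - <<'E'
from h import *
for n in('top','side'):
    shot(n,n+'0');K,Rm,t=cam(n);print(n,-Rm.T@t)
print(ctrl.get_state())
E
```

```text
top [ 0.39519941 -0.0517304   1.10106846]
side [0.46788215 0.6055158  0.85433999]
{'time': 0.1, 'qpos': array([-1.40001453e+00,  2.87138018e-01,  1.57803802e+00,  2.56148311e-05,
        1.27860258e+00, -1.50019283e-01]), 'dq': array([ 4.60176349e-05, -2.42290220e-03, -1.83695696e-03,  7.60515711e-04,
       -1.62635711e-04, -3.34954068e-04]), 'joint_efforts': array([ 6.10160641e-04, -4.07297730e+01, -2.93699670e+01, -1.77256488e-04,
        3.40000748e-03,  1.73835333e-07]), 'eef_pos': array([ 0.2127706 , -0.63999856,  0.24704081]), 'tcp_rot': array([ 9.87163393e-01,  1.59709865e-01,  9.13501540e-07, -1.09305439e-03]), 'contact_force': array([-0.21888305,  1.11233711,  0.40957409]), 'wrist_torque': array([ 0.00322831, -0.00269159, -0.00771968]), 'opening': 0.9982161345280162}
```

View pics/top0.png

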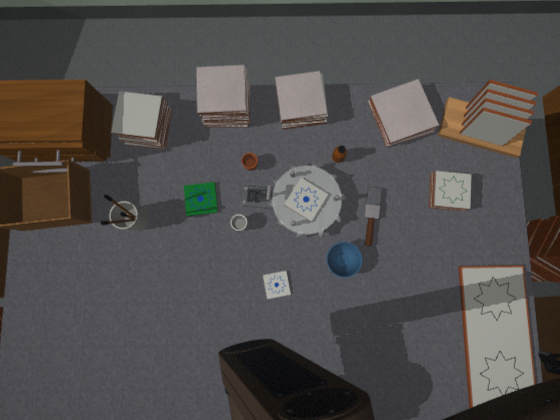

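View pics/side0.png

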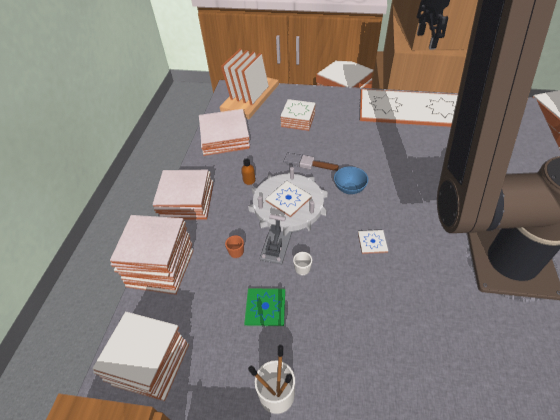

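The top view shows the wheel around (307,200) and the pawl bracket to its left at (257,195). The cups are at (249,161) and (239,223), the bottle at (339,154) and the bowl at (345,259). Next I'll zoom in and measure.

Run:
```python
from h import *
T=np.load('pics/top0.npz');S=np.load('pics/side0.npz')
a=cv2.resize(T['im'][150:250,225:355],None,fx=6,fy=6,interpolation=cv2.INTER_CUBIC)[:,:,::-1]
cv2.imwrite('pics/topz.png',np.clip(a*1.5,0,255))
a=cv2.resize(S['im'][150:280,220:350],None,fx=4.6,fy=4.6,interpolation=cv2.INTER_CUBIC)[:,:,::-1]
cv2.imwrite('pics/sidez.png',np.clip(a*1.5,0,255))
for n,D in(('top',T),('side',S)):
    P=cloud(n,D['d']);ok=D['d']>0
    c=P[200,307] if n=='top' else P[198,290]
    print(n,c)
    m=ok&(abs(P[...,2]-.045)<.005)&(np.hypot(P[...,0]-c[0],P[...,1]-c[1])<.14)
    q=P[m][:,:2].astype(np.float32);(cc,r)=cv2.minEnclosingCircle(q);print('wheel',cc,r,np.median(P[m][:,2]))
    near=ok&(np.hypot(P[...,0]-cc[0],P[...,1]-cc[1])<.22)
    m=(near&(P[...,2]>.062)&(P[...,2]<.12)).astype(np.uint8)
    k,l,s,ce=cv2.connectedComponentsWithStats(m)
    for i in range(1,k):
        p=P[l==i]; 
        if len(p)>3:
            tp=p[p[:,2]>p[:,2].max()-.008]
            d=tp.mean(0)[:2]-cc;print(ce[i].round(),len(p),p[:,2].max().round(3),tp.mean(0).round(4),'r',np.hypot(*d).round(3),'az',np.degrees(np.arctan2(d[1],d[0])).round(1))
```

```text
top [ 0.57879549 -0.10955513  0.05510015]
wheel (0.5829965472221375, -0.1046227216720581) 0.1160757839679718 0.04487014770171937
[341. 150.] 58 0.087 [ 0.7155 -0.2068  0.0835] r 0.167 az -37.6
[293. 173.] 21 0.087 [ 0.6507 -0.0698  0.0844] r 0.076 az 27.2
[269. 193.] 66 0.098 [ 0.5941 -0.0051  0.0929] r 0.1 az 83.6
[336. 197.] 21 0.09 [ 0.5818 -0.1889  0.0853] r 0.084 az -90.8
[293. 223.] 20 0.086 [ 0.513  -0.069   0.0844] r 0.079 az 153.0
side [ 0.57870018 -0.10385968  0.05402838]
wheel (0.5824342966079712, -0.1056097149848938) 0.11701107025146484 0.045566074416404104
[247. 163.] 69 0.09 [ 0.7191 -0.2065  0.0854] r 0.17 az -36.4
[292. 171.] 33 0.087 [ 0.5856 -0.189   0.0837] r 0.083 az -87.8
[260. 200.] 37 0.088 [ 0.6546 -0.0687  0.0856] r 0.081 az 27.1
[312. 205.] 32 0.088 [ 0.5168 -0.0686  0.0839] r 0.075 az 150.6
[277. 218.] 96 0.097 [ 0.5972 -0.0037  0.0932] r 0.103 az 81.7[ WARN:0@0.309] global loadsave.cpp:1063 imwrite_ Unsupported depth image for selected encoder is fallbacked to CV_8U.
```

View pics/topz.png

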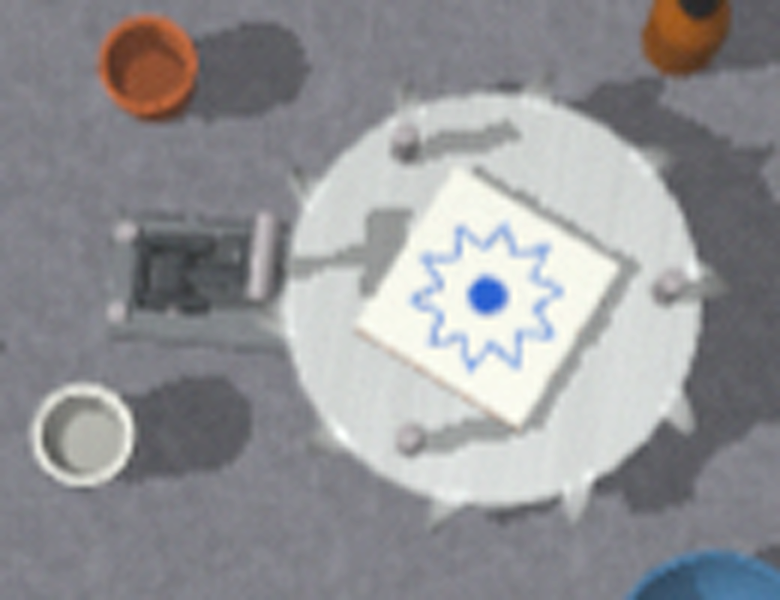

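View pics/sidez.png

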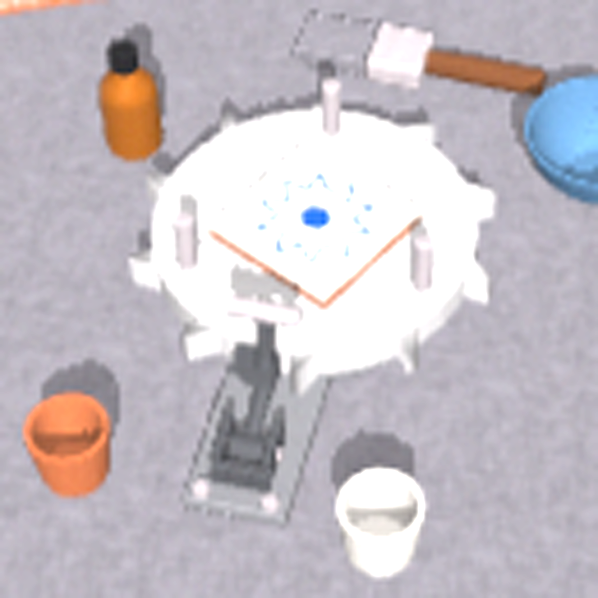

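The three pegs fit a centre of (0.584,-0.109), with radii of about 80 mm and azimuths of 30, -90 and 150°. That agrees with the given geometry. Next is a finer estimate of the stand's direction.

```bash
cat >> h.py <<'E'
C=np.array([.5838,-.1090])
def polar(p):
    d=np.asarray(p)[:2]-C;return np.hypot(*d),np.degrees(np.arctan2(d[1],d[0]))
E
python3 - <<'E'
from h import *
for n in('top','side'):
    D=np.load(f'pics/{n}0.npz');P=cloud(n,D['d']);ok=D['d']>0
    r=np.hypot(P[...,0]-C[0],P[...,1]-C[1]);az=np.degrees(np.arctan2(P[...,1]-C[1],P[...,0]-C[0]))
    for nm,m in(('foot',(r>.12)&(r<.195)&(abs(az-82)<14)&(P[...,2]>.007)&(P[...,2]<.07)),('bar',(r<.125)&(r>.09)&(abs(az-82)<20)&(P[...,2]>.075)),):
        m=m&ok;q=P[m];rect=cv2.minAreaRect(q[:,:2].astype(np.float32));print(n,nm,m.sum(),rect,polar(rect[0]),np.median(q[:,2]),q[:,2].max(), polar(q.mean(0)))
    for nm,m in (('cups',(r>.15)&(r<.25)&(P[...,2]>.03)&(P[...,2]<.06)&(abs(az-82)<50)),):
        k,l,s,ce=cv2.connectedComponentsWithStats((m&ok).astype(np.uint8))
        for i in range(1,k):
            if s[i,4]>15: print(ce[i],s[i,4],cv2.minEnclosingCircle(P[l==i][:,:2].astype(np.float32)))
# bolts and bar from pixels in zoom
K,Rm,t=cam('top');o=-Rm.T@t
for u,v,z in((125,232,.014),(118,313,.014),(264,218,.094),(258,294,.094)):
    px=np.array([225+(u+.5)/6-.5,150+(v+.5)/6-.5,1]);d=Rm.T@np.linalg.solve(K,px);p=o+d*(z-o[2])/d[2];print(p,polar(p))
E
```

```text
top foot 436 ((0.5995684862136841, 0.04172902554273605), (0.06557486206293106, 0.060585711151361465), 84.1078872680664) (np.float64(0.15155158956122472), np.float64(84.02773782893443)) 0.013410504559292498 0.04842863937613373 (np.float64(0.15207425148419362), np.float64(84.51171831502293))
top bar 66 ((0.5935971736907959, -0.0048667145892977715), (0.012069856747984886, 0.0380403958261013), 83.27838134765625) (np.float64(0.10459314386112692), np.float64(84.625261296979)) 0.0921971861840434 0.09757143971706589 (np.float64(0.10429438292129557), np.float64(84.9669032943734))
[249.32323232 159.87878788] 99 ((0.6979534029960632, 0.052205659449100494), 0.024052154272794724)
[238.3258427  221.88764045] 89 ((0.5210005044937134, 0.0815993919968605), 0.023428529500961304)
side foot 525 ((0.6030285954475403, 0.04166211932897568), (0.066912941634655, 0.06089484319090843), 82.49026489257812) (np.float64(0.15188420946096953), np.float64(82.72681610460427)) 0.014177931092339925 0.03693164624475928 (np.float64(0.15579920935608244), np.float64(83.48852845796782))
side bar 84 ((0.5976898670196533, -0.004481908865272999), (0.012430664151906967, 0.04004720598459244), 83.49327850341797) (np.float64(0.10543699436284568), np.float64(82.43006886640659)) 0.09245542820382863 0.09711447881405695 (np.float64(0.10689975180515207), np.float64(82.81174988700106))
[234.175 242.9  ] 160 ((0.7024276852607727, 0.05143020674586296), 0.024833919480443)
[301.95541401 259.8343949 ] 157 ((0.524421215057373, 0.08149857074022293), 0.024508647620677948)
[0.62336013 0.06609577 0.014     ] (np.float64(0.1795091453094764), np.float64(77.26867961784917))
[0.58367676 0.06947071 0.014     ] (np.float64(0.17847074995668458), np.float64(90.03956602147997))
[ 0.6120147 -0.0048946  0.094    ] (np.float64(0.1078610360992141), np.float64(74.83593822679494))
[ 0.57744518 -0.00191648  0.094     ] (np.float64(0.10727191350854198), np.float64(93.3962065409843))
```

```bash
cat >> h.py <<'E'
PSI=np.radians(83.5);E=np.array([np.cos(PSI),np.sin(PSI)])
def st(): 
    s=ctrl.get_state();p=np.array(s['eef_pos']);q=R.from_quat(s['tcp_rot']);x=q.as_matrix()[:,0]
    print('t',s['time'],'p',p.round(4),'yaw',np.degrees(np.arctan2(x[1],x[0])).round(1),'pol',np.round(polar(p),4),'f',np.round(s['contact_force'],1),'op',round(s['opening'],2));return p,q
def to(targets):  # (x,y,z,yawdeg)
    p,q=st()
    for X in targets:
        a=np.radians(X[3]);M=np.array([[np.cos(a),np.sin(a),0],[np.sin(a),-np.cos(a),0],[0,0,-1.]])
        d=q.inv().apply(np.array(X[:3])-p);rv=(q.inv()*R.from_matrix(M)).as_rotvec()
        print(X,'->',d.round(4).tolist(),rv.round(3).tolist())
def rz(r,z,yaw=83.5): return (*(C+r*E),z,yaw)
E
python3 -c "
from h import *
to([rz(.078,.22),rz(.078,.093)])"
```

```text
t 0.1 p [ 0.2128 -0.64    0.247 ] yaw 18.4 pol [   0.6478 -124.9435] f [-0.2  1.1  0.4] op 1.0
(np.float64(0.5926298506738967), np.float64(-0.03150139525722617), 0.22, 83.5) -> [0.5523, -0.4576, 0.0282] [-0.002, -0.002, -1.137]
(np.float64(0.5926298506738967), np.float64(-0.03150139525722617), 0.093, 83.5) -> [0.5523, -0.4573, 0.1552] [-0.002, -0.002, -1.137]
```

>>> {"op": "carry_out", "data": {"commands": [{"delta_pos": [0.552, -0.457, 0.0], "delta_rot": [0, 0, -1.137], "claw": 0}, {"delta_pos": [0.552, -0.457, 0.0], "delta_rot": [0, 0, -1.137], "claw": 0}, {"delta_pos": [0.552, -0.457, 0.0], "delta_rot": [0, 0, -1.137], "claw": 0}, {"delta_pos": [0.552, -0.457, 0.0], "delta_rot": [0, 0, -1.137], "claw": 0}, {"delta_pos": [0.552, -0.457, 0.0], "delta_rot": [0, 0, -1.137], "claw": 0}, {"delta_pos": [0.552, -0.457, 0.0], "delta_rot": [0, 0, -1.137], "claw": 0}, {"delta_pos": [0.552, -0.457, 0.0], "delta_rot": [0, 0, -1.137], "claw": 0}, {"delta_pos": [0.552, -0.457, 0.0], "delta_rot": [0, 0, -1.137], "claw": 0}], "force": 20}}

```text
time: 0.77
eef_pos: [0.3898, -0.3557, 0.2478]
tcp_rot: [0.788, 0.616, 0.001, -0.001]
contact_force: [0.4, -0.4, -0.3]
opening: 0.001
```

```bash
python3 -c "
from h import *
to([rz(.078,.22),rz(.078,.093)])"
```

```text
t 0.7667 p [ 0.3898 -0.3557  0.2478] yaw 76.0 pol [   0.3138 -128.1847] f [ 0.4 -0.4 -0.3] op 0.0
(np.float64(0.5926298506738967), np.float64(-0.03150139525722617), 0.22, 83.5) -> [0.3635, 0.1185, 0.0285] [-0.001, -0.002, -0.131]
(np.float64(0.5926298506738967), np.float64(-0.03150139525722617), 0.093, 83.5) -> [0.3632, 0.1186, 0.1555] [-0.001, -0.002, -0.131]
```

>>> {"op": "carry_out", "data": {"commands": [{"delta_pos": [0.363, 0.118, 0.028], "delta_rot": [0, 0, -0.131], "claw": 0}, {"delta_pos": [0.363, 0.118, 0.028], "delta_rot": [0, 0, -0.131], "claw": 0}, {"delta_pos": [0.363, 0.118, 0.028], "delta_rot": [0, 0, -0.131], "claw": 0}, {"delta_pos": [0.363, 0.118, 0.028], "delta_rot": [0, 0, -0.131], "claw": 0}, {"delta_pos": [0.363, 0.118, 0.028], "delta_rot": [0, 0, -0.131], "claw": 0}, {"delta_pos": [0.363, 0.118, 0.028], "delta_rot": [0, 0, -0.131], "claw": 0}, {"delta_pos": [0.363, 0.118, 0.028], "delta_rot": [0, 0, -0.131], "claw": 0}, {"delta_pos": [0.363, 0.118, 0.028], "delta_rot": [0, 0, -0.131], "claw": 0}]}}

```text
time: 1.43
eef_pos: [0.5654, -0.0733, 0.2237]
tcp_rot: [0.746, 0.666, 0.0, -0.001]
contact_force: [0.3, -0.3, 0.7]
opening: 0.002
```

>>> {"op": "carry_out", "data": {"commands": [{"delta_pos": [0.0, 0.0, 0.0], "delta_rot": [0, 0, 0], "claw": 0}]}}

```text
time: 1.52
eef_pos: [0.5671, -0.0677, 0.2227]
tcp_rot: [0.744, 0.668, 0.001, -0.002]
contact_force: [-0.1, -0.2, 0.3]
opening: 0.003
```

```bash
python3 -c "
from h import *
to([rz(.078,.22),rz(.078,.093)])"
```

```text
t 1.5167 p [ 0.5671 -0.0677  0.2227] yaw 83.9 pol [4.460000e-02 1.119999e+02] f [-0.1 -0.2  0.3] op 0.0
(np.float64(0.5926298506738967), np.float64(-0.03150139525722617), 0.22, 83.5) -> [0.0387, 0.0215, 0.0028] [-0.002, -0.005, 0.006]
(np.float64(0.5926298506738967), np.float64(-0.03150139525722617), 0.093, 83.5) -> [0.038, 0.0217, 0.1298] [-0.002, -0.005, 0.006]
```

>>> {"op": "carry_out", "data": {"commands": [{"delta_pos": [0.038, 0.0215, 0.0], "delta_rot": [-0.002, -0.005, 0.006], "claw": 0}, {"delta_pos": [0.038, 0.0215, 0.01], "delta_rot": [-0.002, -0.005, 0.006], "claw": 0}, {"delta_pos": [0.038, 0.0215, 0.03], "delta_rot": [-0.002, -0.005, 0.006], "claw": 0}, {"delta_pos": [0.038, 0.0215, 0.055], "delta_rot": [-0.002, -0.005, 0.006], "claw": 0}, {"delta_pos": [0.038, 0.0215, 0.08], "delta_rot": [-0.002, -0.005, 0.006], "claw": 0}, {"delta_pos": [0.038, 0.0215, 0.105], "delta_rot": [-0.002, -0.005, 0.006], "claw": 0}, {"delta_pos": [0.038, 0.0215, 0.122], "delta_rot": [-0.002, -0.005, 0.006], "claw": 0}, {"delta_pos": [0.038, 0.0215, 0.13], "delta_rot": [-0.002, -0.005, 0.006], "claw": 0}]}}

```text
time: 2.18
eef_pos: [0.5897, -0.0313, 0.0888]
tcp_rot: [0.746, 0.666, -0.002, -0.003]
contact_force: [-1.3, 0.2, 0.2]
opening: -0.001
```

```bash
python3 -c "
from h import *
shot('side','side1')
im=cv2.imread('pics/side1.png')[150:280,220:350];cv2.imwrite('pics/side1z.png',cv2.resize(im,None,fx=4.6,fy=4.6))
# bar kinematics: hinge (.15,.02), R .082
L=[]
for th in np.arange(0,1.13,.14):
    a=np.radians(123.5)-th;r=.150+.082*np.cos(a);z=.02+.082*np.sin(a);print(round(th,2),r.round(4),z.round(4));L.append(rz(r-.017,z+.017-.008))
to(L)"
```

```text
0.0 0.1047 0.0884
0.14 0.1147 0.094
0.28 0.1254 0.0982
0.42 0.1366 0.1009
0.56 0.148 0.102
0.7 0.1594 0.1015
0.84 0.1707 0.0993
0.98 0.1816 0.0957
1.12 0.1918 0.0905
t 2.2333 p [ 0.5897 -0.0313  0.0886] yaw 83.5 pol [7.79000e-02 8.56601e+01] f [-0.7  0.4 -1.6] op 0.0
(np.float64(0.5937325821072866), np.float64(-0.02182284568148339), np.float64(0.0973786374095078), 83.5) -> [0.0099, 0.0029, -0.0088] [-0.007, -0.001, -0.0]
(np.float64(0.5948628687228107), np.float64(-0.011902447376051215), np.float64(0.10302517905557765), 83.5) -> [0.0199, 0.0028, -0.0144] [-0.007, -0.001, -0.0]
(np.float64(0.5960712934981862), np.float64(-0.0012962392433292919), np.float64(0.10722319543716752), 83.5) -> [0.0306, 0.0028, -0.0186] [-0.007, -0.001, -0.0]
(np.float64(0.5973342099682551), np.float64(0.009788236355602192), np.float64(0.10989053973792365), 83.5) -> [0.0417, 0.0028, -0.0213] [-0.007, -0.001, -0.0]
(np.float64(0.5986269053739651), np.float64(0.021134078318261487), np.float64(0.11097501734436443), 83.5) -> [0.0531, 0.0028, -0.0224] [-0.007, -0.001, -0.0]
(np.float64(0.5999240842418252), np.float64(0.032519271123181606), np.float64(0.11045540719047245), 83.5) -> [0.0646, 0.0028, -0.0218] [-0.007, -0.001, -0.0]
(np.float64(0.6012003633659234), np.float64(0.04372102923131614), np.float64(0.10834187701167494), 83.5) -> [0.0759, 0.0028, -0.0197] [-0.007, -0.001, -0.0]
(np.float64(0.6024307685066919), np.float64(0.05452015655515492), np.float64(0.10467578438252001), 83.5) -> [0.0867, 0.0028, -0.016] [-0.007, -0.001, -0.0]
(np.float64(0.6035912230870162), np.float64(0.06470533568942467), np.float64(0.09952886743134462), 83.5) -> [0.097, 0.0029, -0.0109] [-0.007, -0.001, -0.0]
```

View pics/side1z.png

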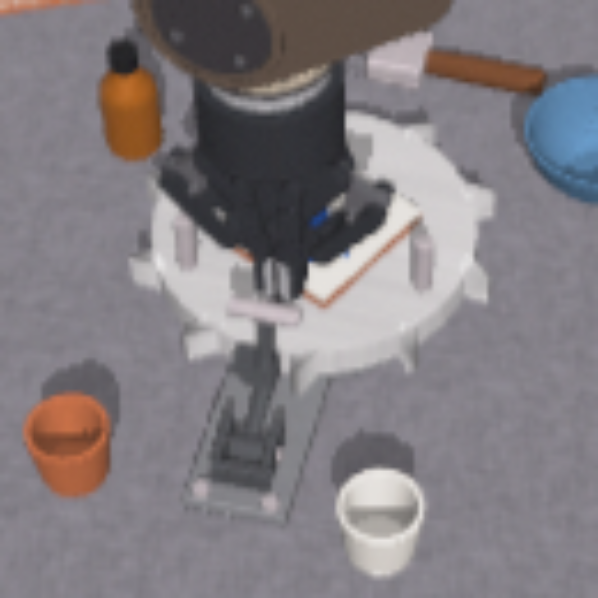

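The side view shows the shut fingertips on the wheel side of the crossbar (bar at about (265,310) in the crop), centred and clear of it. Now pushing the bar outward and up.

>>> {"op": "carry_out", "data": {"commands": [{"delta_pos": [0.008, 0.002, -0.006], "delta_rot": [-0.007, -0.001, 0], "claw": 0}, {"delta_pos": [0.015, 0.003, -0.011], "delta_rot": [-0.007, -0.001, 0], "claw": 0}, {"delta_pos": [0.022, 0.003, -0.015], "delta_rot": [-0.007, -0.001, 0], "claw": 0}, {"delta_pos": [0.029, 0.003, -0.018], "delta_rot": [-0.007, -0.001, 0], "claw": 0}, {"delta_pos": [0.036, 0.003, -0.02], "delta_rot": [-0.007, -0.001, 0], "claw": 0}, {"delta_pos": [0.042, 0.003, -0.0215], "delta_rot": [-0.007, -0.001, 0], "claw": 0}, {"delta_pos": [0.048, 0.003, -0.022], "delta_rot": [-0.007, -0.001, 0], "claw": 0}, {"delta_pos": [0.053, 0.003, -0.0225], "delta_rot": [-0.007, -0.001, 0], "claw": 0}]}}

```text
time: 2.9
eef_pos: [0.5992, 0.0218, 0.1117]
tcp_rot: [0.746, 0.666, 0.0, 0.0]
contact_force: [0.6, -0.7, 0.0]
opening: -0.002
```

```bash
python3 -c "
from h import *
shot('side','side2')
im=cv2.imread('pics/side2.png')[150:280,220:350];cv2.imwrite('pics/side2z.png',cv2.resize(im,None,fx=4.6,fy=4.6))
L=[]
for th in (.56,.7,.84,.98,1.05,1.12):
    a=np.radians(123.5)-th;r=.150+.082*np.cos(a);z=.02+.082*np.sin(a);L.append(rz(r-.017,z+.017-.008))
to(L)"
```

```text
t 2.95 p [0.5991 0.0225 0.1115] yaw 83.5 pol [ 0.1324 83.3609] f [0.5 0.7 0.7] op 0.0
(np.float64(0.5986269053739651), np.float64(0.021134078318261487), np.float64(0.11097501734436443), 83.5) -> [-0.0014, -0.0003, 0.0006] [0.001, -0.001, 0.001]
(np.float64(0.5999240842418252), np.float64(0.03251927112318158), np.float64(0.11045540719047245), 83.5) -> [0.01, -0.0003, 0.0011] [0.001, -0.001, 0.001]
(np.float64(0.6012003633659234), np.float64(0.04372102923131614), np.float64(0.10834187701167494), 83.5) -> [0.0213, -0.0003, 0.0032] [0.001, -0.001, 0.001]
(np.float64(0.6024307685066919), np.float64(0.05452015655515492), np.float64(0.10467578438252001), 83.5) -> [0.0322, -0.0003, 0.0069] [0.001, -0.001, 0.001]
(np.float64(0.603021196294345), np.float64(0.059702274739752856), np.float64(0.10228179299942713), 83.5) -> [0.0374, -0.0003, 0.0093] [0.001, -0.001, 0.001]
(np.float64(0.6035912230870162), np.float64(0.06470533568942467), np.float64(0.09952886743134462), 83.5) -> [0.0424, -0.0003, 0.012] [0.001, -0.001, 0.001]
```

View pics/side2z.png

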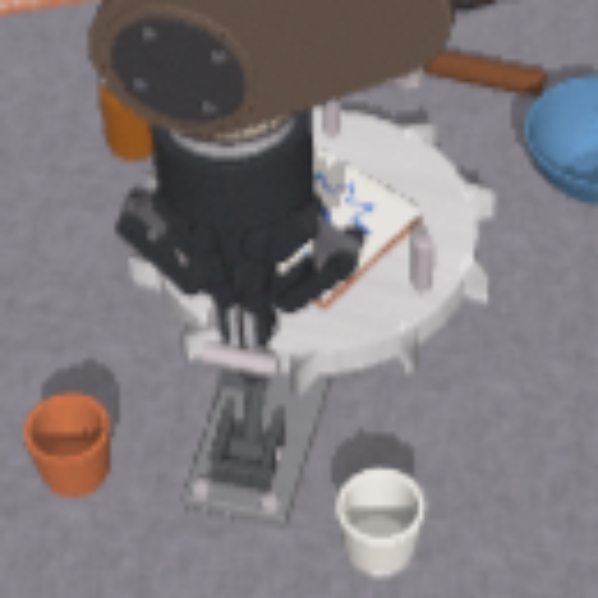

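The pawl is rising, with the bar at about (238,358) in the crop, and the force stays low. Next I push it past centre.

>>> {"op": "carry_out", "data": {"commands": [{"delta_pos": [0.006, 0, 0.0], "delta_rot": [0, 0, 0], "claw": 0}, {"delta_pos": [0.012, 0, 0.0], "delta_rot": [0, 0, 0], "claw": 0}, {"delta_pos": [0.018, 0, 0.001], "delta_rot": [0, 0, 0], "claw": 0}, {"delta_pos": [0.024, 0, 0.002], "delta_rot": [0, 0, 0], "claw": 0}, {"delta_pos": [0.03, 0, 0.004], "delta_rot": [0, 0, 0], "claw": 0}, {"delta_pos": [0.035, 0, 0.006], "delta_rot": [0, 0, 0], "claw": 0}, {"delta_pos": [0.039, 0, 0.008], "delta_rot": [0, 0, 0], "claw": 0}, {"delta_pos": [0.039, 0, 0.008], "delta_rot": [0, 0, 0], "claw": 0}]}}

```text
time: 3.62
eef_pos: [0.6034, 0.0606, 0.1038]
tcp_rot: [0.745, 0.667, -0.001, 0.001]
contact_force: [-2.9, -3.1, 3.5]
opening: -0.001
```

>>> {"op": "carry_out", "data": {"commands": [{"delta_pos": [-0.005, 0, -0.005], "delta_rot": [0, 0, 0], "claw": 0}, {"delta_pos": [-0.015, 0, -0.015], "delta_rot": [0, 0, 0], "claw": 0}, {"delta_pos": [-0.03, 0, -0.025], "delta_rot": [0, 0, 0], "claw": 0}, {"delta_pos": [-0.05, 0, -0.035], "delta_rot": [0, 0, 0], "claw": 0}]}}

```text
time: 3.95
eef_pos: [0.5978, 0.0108, 0.1398]
tcp_rot: [0.745, 0.667, -0.001, 0.001]
contact_force: [0.6, 0.6, -0.4]
opening: 0.003
```

```bash
python3 -c "
from h import *
st()
im,d=shot('side','side3')
im=cv2.imread('pics/side3.png')[150:280,220:350];cv2.imwrite('pics/side3z.png',cv2.resize(im,None,fx=4.6,fy=4.6))
P=cloud('side',d);q=P-np.array([*C,0]);r=q[...,:2]@E;x=q[...,:2]@[E[1],-E[0]]
m=(d>0)&(abs(x)<.03)&(r>.17)&(r<.22)&(P[...,2]>.07)&(P[...,2]<.11);print(m.sum(),r[m].mean(),x[m].mean(),P[m][:,2].mean(),P[m][:,2].max())
A=np.radians([83.5+70,83.5-50]);
"
```

```text
t 3.95 p [0.5978 0.0108 0.1398] yaw 83.7 pol [ 0.1206 83.3372] f [ 0.6  0.6 -0.4] op 0.0
95 0.19124741094022787 0.0015254940069937472 0.09354648075776521 0.0991213762691417
```

View pics/side3z.png

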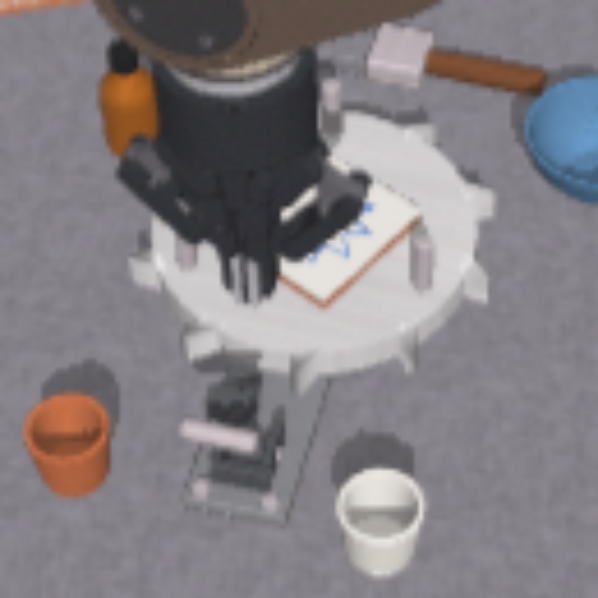

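The pawl stays open: bar at about (220,437) in the crop, measured r = 191 mm and z ≈ 0.093, against the specified 192/90. Next is peg1.

```bash
python3 -c "
from h import *
to([(.6465,-.0428,.135,104),(.6465,-.0428,.083,104)])"
```

```text
t 4.0 p [0.5991 0.007  0.1424] yaw 83.6 pol [ 0.117  82.4852] f [ 1.6 -2.   0.6] op 0.0
(0.6465, -0.0428, 0.135, 104) -> [-0.0442, 0.0526, 0.0079] [0.003, 0.006, -0.356]
(0.6465, -0.0428, 0.083, 104) -> [-0.0439, 0.0524, 0.0599] [0.003, 0.006, -0.356]
```

>>> {"op": "carry_out", "data": {"commands": [{"delta_pos": [-0.022, 0.026, 0.003], "delta_rot": [0.003, 0.006, -0.12], "claw": 0}, {"delta_pos": [-0.044, 0.0525, 0.006], "delta_rot": [0.003, 0.006, -0.24], "claw": 0}, {"delta_pos": [-0.044, 0.0525, 0.008], "delta_rot": [0.003, 0.006, -0.356], "claw": 0}, {"delta_pos": [-0.044, 0.0525, 0.015], "delta_rot": [0.003, 0.006, -0.356], "claw": 0}, {"delta_pos": [-0.044, 0.0525, 0.03], "delta_rot": [0.003, 0.006, -0.356], "claw": 0}, {"delta_pos": [-0.044, 0.0525, 0.045], "delta_rot": [0.003, 0.006, -0.356], "claw": 0}, {"delta_pos": [-0.044, 0.0525, 0.057], "delta_rot": [0.003, 0.006, -0.356], "claw": 0}, {"delta_pos": [-0.044, 0.0525, 0.058], "delta_rot": [0.003, 0.006, -0.356], "claw": 0}]}}

```text
time: 4.67
eef_pos: [0.6437, -0.0419, 0.0808]
tcp_rot: [0.616, 0.788, -0.001, -0.003]
contact_force: [-0.7, 0.4, -0.1]
opening: -0.001
```

```bash
python3 -c "
from h import *
shot('side','side4')
im=cv2.imread('pics/side4.png')[150:280,220:350];cv2.imwrite('pics/side4z.png',cv2.resize(im,None,fx=4.6,fy=4.6))
L=[]
xh=np.array([np.cos(np.radians(104)),np.sin(np.radians(104))])
for az in (30,24,18,12,6,2,-2.5):
    a=np.radians(az);L.append((*(C+.08*np.array([np.cos(a),np.sin(a)])+.017*xh),.083,104))
to(L)"
```

```text
t 4.7167 p [ 0.6445 -0.0421  0.082 ] yaw 104.0 pol [ 0.0904 47.7874] f [-0.2 -0.1  0.4] op -0.0
(np.float64(0.6489693600775607), np.float64(-0.052504972653308064), 0.083, 104) -> [-0.0112, 0.0018, -0.001] [-0.004, -0.003, -0.001]
(np.float64(0.6527709643862136), np.float64(-0.05996604120724403), 0.083, 104) -> [-0.0194, 0.0037, -0.001] [-0.004, -0.003, -0.001]
(np.float64(0.6557718490784179), np.float64(-0.06778361310331227), 0.083, 104) -> [-0.0277, 0.0047, -0.0011] [-0.004, -0.003, -0.001]
(np.float64(0.65793913583351), np.float64(-0.07587203738788731), 0.083, 104) -> [-0.036, 0.0049, -0.0011] [-0.004, -0.003, -0.001]
(np.float64(0.6592490794042675), np.float64(-0.08414269559189577), 0.083, 104) -> [-0.0444, 0.0041, -0.0011] [-0.004, -0.003, -0.001]
(np.float64(0.6596385939363333), np.float64(-0.08971301291710798), 0.083, 104) -> [-0.0499, 0.0032, -0.0011] [-0.004, -0.003, -0.001]
(np.float64(0.6596111855013542), np.float64(-0.09599452364253494), 0.083, 104) -> [-0.056, 0.0016, -0.0011] [-0.004, -0.003, -0.001]
```

View pics/side4z.png

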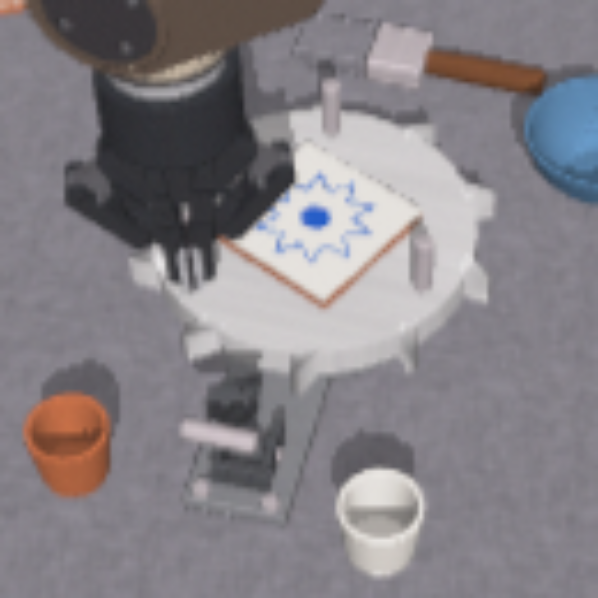

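The fingertips are beside peg1, which is hidden behind them at about (190,260) in the crop, on its anticlockwise side. The tile is untouched. Now turning slowly.

>>> {"op": "carry_out", "data": {"commands": [{"delta_pos": [-0.007, 0.001, 0], "delta_rot": [-0.004, -0.003, 0], "claw": 0}, {"delta_pos": [-0.012, 0.002, 0], "delta_rot": [-0.004, -0.003, 0], "claw": 0}, {"delta_pos": [-0.017, 0.003, 0], "delta_rot": [-0.004, -0.003, 0], "claw": 0}, {"delta_pos": [-0.022, 0.004, 0], "delta_rot": [-0.004, -0.003, 0], "claw": 0}, {"delta_pos": [-0.027, 0.0045, 0], "delta_rot": [-0.004, -0.003, 0], "claw": 0}, {"delta_pos": [-0.032, 0.005, 0], "delta_rot": [-0.004, -0.003, 0], "claw": 0}, {"delta_pos": [-0.037, 0.005, 0], "delta_rot": [-0.004, -0.003, 0], "claw": 0}, {"delta_pos": [-0.04, 0.0045, 0], "delta_rot": [-0.004, -0.003, 0], "claw": 0}]}}

```text
time: 5.38
eef_pos: [0.6591, -0.0808, 0.0824]
tcp_rot: [0.616, 0.788, -0.0, 0.001]
contact_force: [0.4, 0.8, 0.5]
opening: -0.001
```

```bash
cat >> h.py <<'E'
def pegs(n,d):
    P=cloud(n,d);r=np.hypot(P[...,0]-C[0],P[...,1]-C[1])
    m=((d>0)&(abs(r-.08)<.02)&(P[...,2]>.062)&(P[...,2]<.095)).astype(np.uint8)
    k,l,s,ce=cv2.connectedComponentsWithStats(m)
    for i in range(1,k):
        p=P[l==i]
        if len(p)>8:
            tp=p[p[:,2]>p[:,2].max()-.008].mean(0);print(n,ce[i].round(),len(p),tp.round(4),np.round(polar(tp),3))
E
python3 -c "
from h import *
im,d=shot('side','side5');pegs('side',d)
im,d=shot('top','top5');pegs('top',d)
im=cv2.imread('pics/side5.png')[150:280,220:350];cv2.imwrite('pics/side5z.png',cv2.resize(im,None,fx=4.6,fy=4.6))
st()"
```

```text
side [301. 173.] 32 [ 0.5566 -0.1827  0.0848] [ 7.90000e-02 -1.10241e+02]
side [258. 197.] 61 [ 0.6606 -0.0731  0.0912] [ 0.085 25.061]
side [303. 210.] 39 [ 0.536  -0.0463  0.084 ] [7.90000e-02 1.27354e+02]
top [335. 208.] 20 [ 0.5519 -0.1829  0.0849] [ 8.00000e-02 -1.13359e+02]
t 5.4833 p [ 0.6587 -0.0809  0.0822] yaw 103.9 pol [ 0.08   20.5615] f [-0.6 -0.1  0.9] op -0.0
```

View pics/side5z.png

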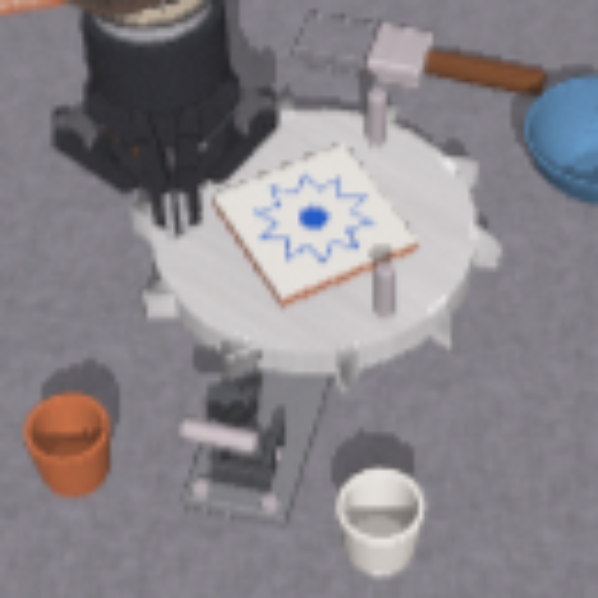

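Peg0 and peg2 have turned 21.5–22°, which matches the model. About 10.7° more is needed.

```bash
python3 -c "
from h import *
to([(.6593,-.0842,.083,104),(.6596,-.096,.083,104)])"
```

```text
t 5.4833 p [ 0.6587 -0.0809  0.0822] yaw 103.9 pol [ 0.08   20.5615] f [-0.6 -0.1  0.9] op -0.0
(0.6593, -0.0842, 0.083, 104) -> [-0.0033, -0.0002, -0.0008] [-0.0, 0.001, -0.001]
(0.6596, -0.096, 0.083, 104) -> [-0.0149, -0.0027, -0.0008] [-0.0, 0.001, -0.001]
```

>>> {"op": "carry_out", "data": {"commands": [{"delta_pos": [-0.004, 0, 0], "delta_rot": [0, 0, 0], "claw": 0}, {"delta_pos": [-0.008, -0.001, 0], "delta_rot": [0, 0, 0], "claw": 0}, {"delta_pos": [-0.012, -0.002, 0], "delta_rot": [0, 0, 0], "claw": 0}, {"delta_pos": [-0.015, -0.003, 0], "delta_rot": [0, 0, 0], "claw": 0}, {"delta_pos": [-0.015, -0.003, 0], "delta_rot": [0, 0, 0], "claw": 0}, {"delta_pos": [-0.015, -0.003, 0], "delta_rot": [0, 0, 0], "claw": 0}]}}

```text
time: 5.98
eef_pos: [0.6593, -0.0968, 0.0822]
tcp_rot: [0.616, 0.788, -0.001, 0.001]
contact_force: [0.5, -0.7, 0.5]
opening: -0.0
```

>>> {"op": "carry_out", "data": {"commands": [{"delta_pos": [0.012, 0, 0], "delta_rot": [0, 0, 0], "claw": 0}, {"delta_pos": [0.014, 0, -0.02], "delta_rot": [0, 0, 0], "claw": 0}, {"delta_pos": [0.014, 0, -0.05], "delta_rot": [0, 0, 0], "claw": 0}, {"delta_pos": [0.014, 0, -0.08], "delta_rot": [0, 0, 0], "claw": 0}, {"delta_pos": [0.014, 0, -0.08], "delta_rot": [0, 0, 0], "claw": 0}]}}

```text
time: 6.4
eef_pos: [0.6595, -0.083, 0.1702]
tcp_rot: [0.616, 0.788, 0.001, 0.006]
contact_force: [1.7, -1.9, 0.6]
opening: 0.001
```

```bash
python3 -c "
from h import *
im,d=shot('side','side6');pegs('side',d)
im,d=shot('top','top6');pegs('top',d)
im=cv2.imread('pics/side6.png')[150:280,220:350];cv2.imwrite('pics/side6z.png',cv2.resize(im,None,fx=4.6,fy=4.6))
st()
to([rz(.235,.165,83.5),rz(.235,.1,83.5)])"
```

```text
side [306. 175.] 32 [ 0.5415 -0.1751  0.0841] [ 7.80000e-02 -1.22614e+02]
side [259. 188.] 36 [ 0.6654 -0.1127  0.0858] [ 0.082 -2.595]
side [297. 213.] 33 [ 0.5494 -0.0364  0.0844] [8.00000e-02 1.15376e+02]
top [332. 213.] 20 [ 0.5374 -0.1756  0.0846] [ 8.10000e-02 -1.24827e+02]
t 6.5 p [ 0.6569 -0.0826  0.1645] yaw 104.0 pol [ 0.0777 19.9006] f [-0.3  0.7 -0.3] op -0.0
t 6.5 p [ 0.6569 -0.0826  0.1645] yaw 104.0 pol [ 0.0777 19.9006] f [-0.3  0.7 -0.3] op -0.0
(np.float64(0.6104027552354581), np.float64(0.12448938608399805), 0.165, 83.5) -> [0.2121, 0.0048, -0.0013] [0.004, 0.004, 0.357]
(np.float64(0.6104027552354581), np.float64(0.12448938608399805), 0.1, 83.5) -> [0.2124, 0.0047, 0.0637] [0.004, 0.004, 0.357]
```

View pics/side6z.png

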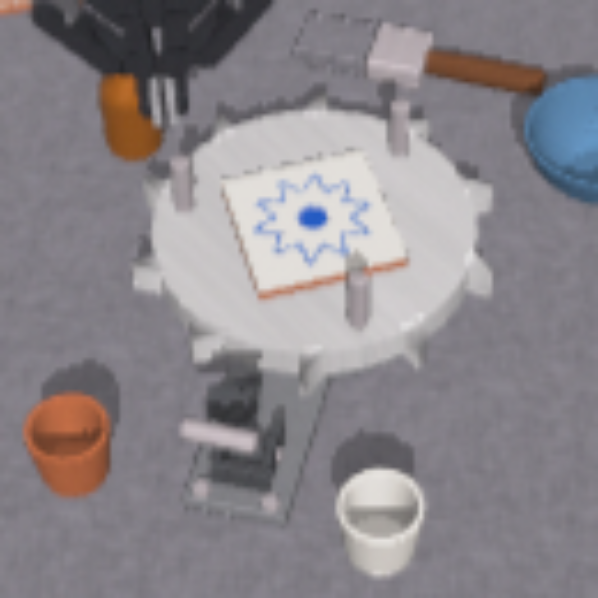

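The wheel has turned 33.6° by three readings, so theta ≈ -0.65, within 0.03 of the notch. The pawl is still open at about (220,437) in the crop. Next I go over to its outer side.

>>> {"op": "carry_out", "data": {"commands": [{"delta_pos": [0.03, 0.0, -0.01], "delta_rot": [0.004, 0.004, 0.1], "claw": 0}, {"delta_pos": [0.065, 0.001, -0.015], "delta_rot": [0.004, 0.004, 0.2], "claw": 0}, {"delta_pos": [0.1, 0.002, -0.015], "delta_rot": [0.004, 0.004, 0.3], "claw": 0}, {"delta_pos": [0.135, 0.003, -0.015], "delta_rot": [0.004, 0.004, 0.357], "claw": 0}, {"delta_pos": [0.17, 0.004, -0.015], "delta_rot": [0.004, 0.004, 0.357], "claw": 0}, {"delta_pos": [0.2, 0.0047, -0.01], "delta_rot": [0.004, 0.004, 0.357], "claw": 0}, {"delta_pos": [0.212, 0.0047, -0.005], "delta_rot": [0.004, 0.004, 0.357], "claw": 0}, {"delta_pos": [0.212, 0.0047, 0.0], "delta_rot": [0.004, 0.004, 0.357], "claw": 0}]}}

```text
time: 7.17
eef_pos: [0.6083, 0.1271, 0.1615]
tcp_rot: [0.745, 0.667, -0.001, -0.002]
contact_force: [0.7, 0.1, -0.0]
opening: -0.002
```

```bash
python3 -c "
from h import *
to([rz(.235,.1015,83.5)])"
```

```text
t 7.1667 p [0.6083 0.1271 0.1615] yaw 83.7 pol [ 0.2373 84.0872] f [ 0.7  0.1 -0. ] op -0.0
(np.float64(0.6104027552354581), np.float64(0.12448938608399805), 0.1015, 83.5) -> [-0.0024, 0.0027, 0.06] [-0.004, -0.0, 0.004]
```

>>> {"op": "carry_out", "data": {"commands": [{"delta_pos": [0.0, 0.003, 0.015], "delta_rot": [-0.004, 0, 0.004], "claw": 0}, {"delta_pos": [0.0, 0.003, 0.035], "delta_rot": [-0.004, 0, 0.004], "claw": 0}, {"delta_pos": [0.0, 0.003, 0.052], "delta_rot": [-0.004, 0, 0.004], "claw": 0}, {"delta_pos": [-0.002, 0.003, 0.06], "delta_rot": [-0.004, 0, 0.004], "claw": 0}, {"delta_pos": [-0.002, 0.003, 0.06], "delta_rot": [-0.004, 0, 0.004], "claw": 0}]}}

```text
time: 7.58
eef_pos: [0.6087, 0.1231, 0.0976]
tcp_rot: [0.747, 0.665, -0.003, -0.002]
contact_force: [-0.2, 0.1, 0.3]
opening: -0.002
```

```bash
python3 -c "
from h import *
shot('side','side7')
im=cv2.imread('pics/side7.png')[150:280,220:350];cv2.imwrite('pics/side7z.png',cv2.resize(im,None,fx=4.6,fy=4.6))
L=[]
for th in (1.12,.98,.84,.7,.56,.5):
    a=np.radians(123.5)-th;r=.150+.082*np.cos(a);z=.02+.082*np.sin(a);L.append(rz(r+.017,z+.017-.006))
to(L)"
```

```text
t 7.6333 p [0.6099 0.1235 0.0996] yaw 83.4 pol [ 0.2339 83.5961] f [ 1.  -0.8  0.3] op -0.0
(np.float64(0.607440132355125), np.float64(0.09848677878242866), np.float64(0.10152886743134461), 83.5) -> [-0.0251, 0.0004, -0.002] [-0.004, 0.001, -0.001]
(np.float64(0.6062796777748007), np.float64(0.08830159964815894), np.float64(0.10667578438252), 83.5) -> [-0.0354, 0.0004, -0.0071] [-0.004, 0.001, -0.001]
(np.float64(0.6050492726340322), np.float64(0.07750247232432016), np.float64(0.11034187701167493), 83.5) -> [-0.0462, 0.0004, -0.0108] [-0.004, 0.001, -0.001]
(np.float64(0.6037729935099341), np.float64(0.06630071421618557), np.float64(0.11245540719047245), 83.5) -> [-0.0575, 0.0004, -0.0129] [-0.004, 0.001, -0.001]
(np.float64(0.6024758146420739), np.float64(0.05491552141126545), np.float64(0.11297501734436444), 83.5) -> [-0.069, 0.0004, -0.0134] [-0.004, 0.001, -0.001]
(np.float64(0.6019197708272886), np.float64(0.05003518748341122), np.float64(0.11270614008603144), 83.5) -> [-0.0739, 0.0004, -0.0131] [-0.004, 0.001, -0.001]
```

View pics/side7z.png

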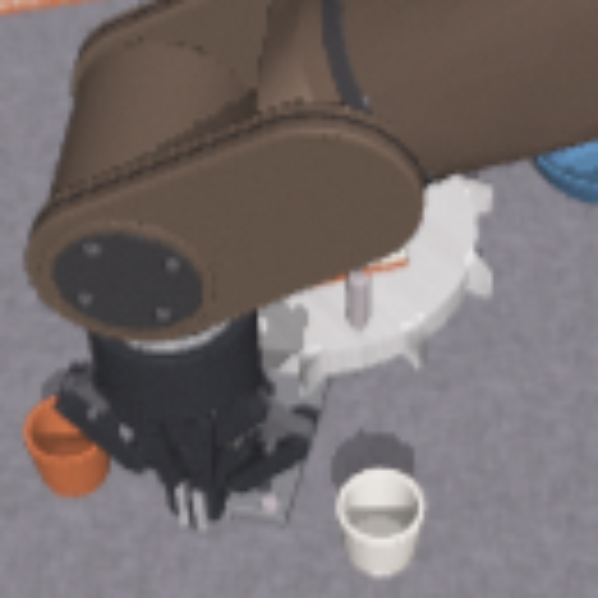

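The fingertips are outside the bar, at about (195,510) in the crop, and clear of both cups. Now tipping the pawl inward.

>>> {"op": "carry_out", "data": {"commands": [{"delta_pos": [-0.012, 0, 0.0], "delta_rot": [-0.004, 0, 0], "claw": 0}, {"delta_pos": [-0.022, 0, -0.001], "delta_rot": [-0.004, 0, 0], "claw": 0}, {"delta_pos": [-0.028, 0, -0.004], "delta_rot": [-0.004, 0, 0], "claw": 0}, {"delta_pos": [-0.034, 0, -0.007], "delta_rot": [-0.004, 0, 0], "claw": 0}, {"delta_pos": [-0.04, 0, -0.009], "delta_rot": [-0.004, 0, 0], "claw": 0}, {"delta_pos": [-0.046, 0, -0.011], "delta_rot": [-0.004, 0, 0], "claw": 0}, {"delta_pos": [-0.052, 0, -0.012], "delta_rot": [-0.004, 0, 0], "claw": 0}, {"delta_pos": [-0.058, 0, -0.013], "delta_rot": [-0.004, 0, 0], "claw": 0}]}}

```text
time: 8.3
eef_pos: [0.6034, 0.0653, 0.1131]
tcp_rot: [0.746, 0.665, 0.0, 0.001]
contact_force: [-0.5, -0.1, -0.0]
opening: -0.002
```

>>> {"op": "carry_out", "data": {"commands": [{"delta_pos": [-0.006, 0, 0.0], "delta_rot": [0, 0, 0], "claw": 0}, {"delta_pos": [-0.012, 0, 0.0], "delta_rot": [0, 0, 0], "claw": 0}, {"delta_pos": [-0.016, 0, 0.0], "delta_rot": [0, 0, 0], "claw": 0}, {"delta_pos": [-0.016, 0, 0.0], "delta_rot": [0, 0, 0], "claw": 0}]}}

```text
time: 8.63
eef_pos: [0.6014, 0.0485, 0.1129]
tcp_rot: [0.747, 0.665, -0.0, 0.001]
contact_force: [0.7, 0.5, -0.3]
opening: 0.004
```

```bash
cat >> h.py <<'E'
def bar(n,d):
    P=cloud(n,d);q=P-np.array([*C,0]);r=q[...,:2]@E;x=q[...,:2]@[E[1],-E[0]]
    m=(d>0)&(abs(x)<.025)&(r>.085)&(r<.135)&(P[...,2]>.07)&(P[...,2]<.115)
    print(n,'bar',m.sum(),r[m].mean(),x[m].mean(),P[m][:,2].mean(),P[m][:,2].max(),cv2.minAreaRect(np.stack([r[m],x[m]],1).astype(np.float32)))
E
python3 -c "
from h import *
st()
for n in('side','top'):
  im,d=shot(n,n+'8')
  bar(n,d)
im=cv2.imread('pics/side8.png')[150:280,220:350];cv2.imwrite('pics/side8z.png',cv2.resize(im,None,fx=4.6,fy=4.6))
"
```

```text
t 8.6333 p [0.6014 0.0485 0.1129] yaw 83.4 pol [ 0.1585 83.6379] f [ 0.7  0.5 -0.3] op 0.0h.py:38: RuntimeWarning: Mean of empty slice.
  print(n,'bar',m.sum(),r[m].mean(),x[m].mean(),P[m][:,2].mean(),P[m][:,2].max(),cv2.minAreaRect(np.stack([r[m],x[m]],1).astype(np.float32)))
  ret = ret.dtype.type(ret / rcount)
Traceback (most recent call last):
  File "h.py", line 38, in bar
    print(n,'bar',m.sum(),r[m].mean(),x[m].mean(),P[m][:,2].mean(),P[m][:,2].max(),cv2.minAreaRect(np.stack([r[m],x[m]],1).astype(np.float32)))
                                                                   ~~~~~~~~~~~~~^^
ValueError: zero-size array to reduction operation maximum which has no identity
```

The bar is hidden behind the gripper, so I'm backing off outward and up to see it.

>>> {"op": "carry_out", "data": {"commands": [{"delta_pos": [0.01, 0, -0.003], "delta_rot": [0, 0, 0], "claw": 0}, {"delta_pos": [0.02, 0, -0.015], "delta_rot": [0, 0, 0], "claw": 0}, {"delta_pos": [0.025, -0.01, -0.045], "delta_rot": [0, 0, 0], "claw": 0}, {"delta_pos": [0.025, -0.04, -0.075], "delta_rot": [0, 0, 0], "claw": 0}, {"delta_pos": [0.025, -0.08, -0.09], "delta_rot": [0, 0, 0], "claw": 0}, {"delta_pos": [0.025, -0.12, -0.1], "delta_rot": [0, 0, 0], "claw": 0}, {"delta_pos": [0.025, -0.15, -0.1], "delta_rot": [0, 0, 0], "claw": 0}, {"delta_pos": [0.025, -0.15, -0.1], "delta_rot": [0, 0, 0], "claw": 0}]}}

```text
time: 9.35
eef_pos: [0.4505, 0.0932, 0.2133]
tcp_rot: [0.746, 0.666, -0.0, -0.0]
contact_force: [0.6, 0.6, -0.3]
opening: -0.003
```

```bash
python3 -c "
from h import *
st()
for n in('side','top'):
  im,d=shot(n,n+'9')
  im=cv2.imread(f'pics/{n}9.png');im=im[150:280,220:350] if n=='side' else im[150:250,225:355]
  cv2.imwrite(f'pics/{n}9z.png',cv2.resize(im,None,fx=4.6,fy=4.6))
  pegs(n,d)
  try: bar(n,d)
  except Exception as e: print(e)
"
```

```text
t 9.35 p [0.4505 0.0932 0.2133] yaw 83.6 pol [  0.2422 123.383 ] f [ 0.6  0.6 -0.3] op -0.0
side [307. 175.] 33 [ 0.541  -0.1745  0.085 ] [ 7.80000e-02 -1.23153e+02]
side [259. 188.] 35 [ 0.6655 -0.1129  0.0856] [ 0.082 -2.741]
side [297. 213.] 34 [ 0.5499 -0.0362  0.0852] [8.00000e-02 1.14967e+02]
side bar 88 0.10685835489405396 0.0014592455098680636 0.09024078029962702 0.09701314082109966 ((0.10519552230834961, 0.0019957832992076874), (0.01453481987118721, 0.0392080619931221), 5.244078159332275)
top [308. 169.] 20 [ 0.6618 -0.1141  0.0838] [ 0.078 -3.728]
top [281. 211.] 18 [ 0.5462 -0.0376  0.0842] [8.10000e-02 1.17809e+02]
top [332. 213.] 19 [ 0.5377 -0.1758  0.0848] [ 8.10000e-02 -1.24614e+02]
top bar 65 0.10423916769677323 -0.0025505466872853813 0.09216335898949453 0.09743591689851362 ((0.1045365184545517, -0.0023028701543807983), (0.03826426342129707, 0.011458119377493858), 89.6072769165039)
```

View pics/side9z.png

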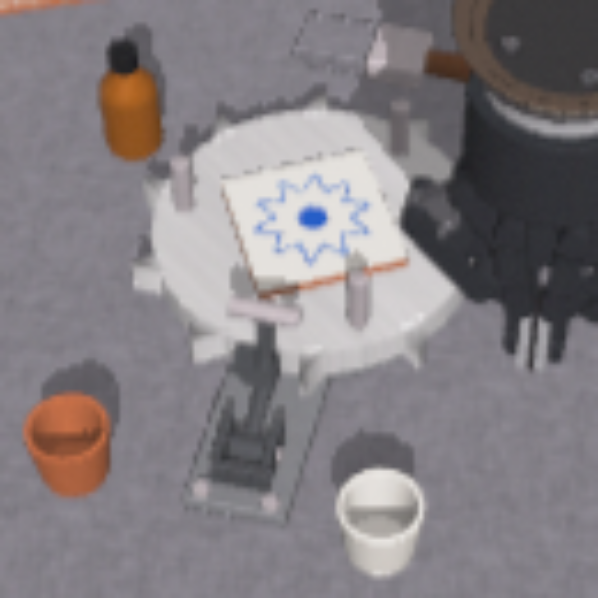

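View pics/top9z.png

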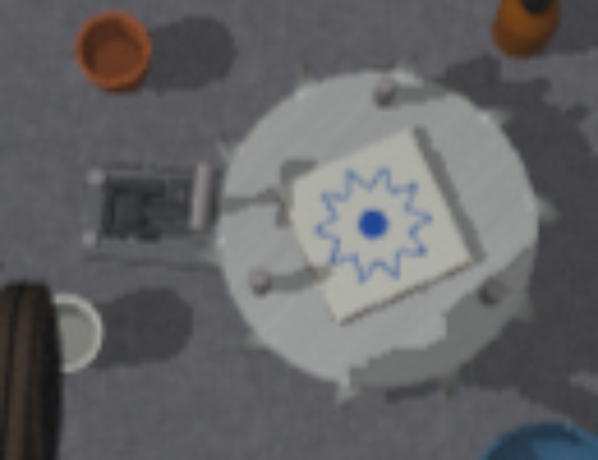

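```bash
python3 -c "
from h import *
for n in('side','top'):
  for k in '09':
    d=np.load(f'pics/{n}{k}.npz')['d'];bar(n,d)
a=np.load('pics/side0.npz')['d'];b=np.load('pics/side9.npz')['d']
P=cloud('side',b);print('cup_a',[np.abs(a-b)[250:275,290:315].max()],'cup_b',np.abs(a-b)[232:258,224:246].max())
tp=(b>0)&(abs(P[...,2]-.054)<.004)&(np.hypot(P[...,0]-C[0],P[...,1]-C[1])<.07);print('tile',cv2.minAreaRect(P[tp][:,:2].astype(np.float32)))
P=cloud('side',a);tp=(a>0)&(abs(P[...,2]-.054)<.004)&(np.hypot(P[...,0]-C[0],P[...,1]-C[1])<.07);print('tile0',cv2.minAreaRect(P[tp][:,:2].astype(np.float32)))
"
```

```text
side bar 88 0.10707772085556769 0.0013663607613922926 0.09025599401081506 0.09711447881405695 ((0.10608787089586258, 0.0019688569009304047), (0.013769186101853848, 0.04004719853401184), 0.006709351669996977)
side bar 88 0.10685835489405396 0.0014592455098680636 0.09024078029962702 0.09701314082109966 ((0.10519552230834961, 0.0019957832992076874), (0.01453481987118721, 0.0392080619931221), 5.244078159332275)
top bar 66 0.10426020348439255 -0.002669883579276882 0.09212347722492352 0.09757143971706589 ((0.10457296669483185, -0.0020540356636047363), (0.012069851160049438, 0.03804038092494011), 0.2216353863477707)
top bar 65 0.10423916769677323 -0.0025505466872853813 0.09216335898949453 0.09743591689851362 ((0.1045365184545517, -0.0023028701543807983), (0.03826426342129707, 0.011458119377493858), 89.6072769165039)
cup_a [np.float32(1.0323372)] cup_b 1.0676707
tile ((0.5852518081665039, -0.1045977771282196), (0.0931638553738594, 0.10139787197113037), 21.663982391357422)
tile0 ((0.5774022936820984, -0.10226230323314667), (0.09288037568330765, 0.11002714186906815), 57.77460861206055)
```

```bash
python3 -c "
from h import *
print(ctrl.sign_off())"
```

```text
the job is handed in; nothing more can be done
None
```

The job is done and handed in at about 9.5 s of the 67 s allowed. I pushed the pawl open, turned the wheel one notch clockwise with peg1, tipped the pawl back down, and moved the gripper clear.

**Pawl open:** after I let go, the bar rested at 191 mm from the axis, against the specified 192 mm.

**Wheel:** it turned about 34° clockwise. It started at about -0.06 rad, so it is now at about -0.65 rad. The next notch is at -0.628 rad, and the pawl goes fully down within 0.14 rad of it.

**Pawl down:** the bar reads the same as at the start, to within 0.3 mm in both cameras, so it is fully in the notch.

**Tile:** it still lies on the wheel and turned with it. The side-camera fit put its centre about 8 mm from where it was at the start, but that fit is rough: it measures the 90 mm tile as 93 x 101–110 mm. The pictures show it in the middle.

**Everything else:** no wrist force reading went above about 6 N. The pixel-by-pixel depth comparison on the cups was useless, with differences of about 1 m, most likely missing depth readings. The last pictures show both cups, the bottle and the bowl where they were, with the white cup partly hidden by the arm in the top view. I did not check the brush, jar and tile stack after the moves; the arm did not go near them.

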